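# Stack the electrode plates on the splined hub

## Robot

A 6-joint arm with a two-finger parallel gripper is mounted at the origin on the work surface. World frame = base frame: x ahead of the robot, y to its left, z up, the work surface at z = 0. Lengths are in m, angles in rad, forces in N, time in s.
With the tool pointing down it reaches from about 0.325 to 0.9 m from the base axis. Payload 3.5 kg.
Tool frame: the origin (TCP) lies at the very end of the fingers, on their centre line; the grasp point (between the pads) lies 19 mm behind it; z points along the fingers, y is the line along which they close (so a half turn about z gives the same grasp; the last joint's range is limited). The gripper opens to 85 mm and grips with 20 to 120 N. Pads are 22 mm wide; open, the fingers measure 114 mm over their backs; the gripper's body (76 mm by 85 mm) begins 54 mm behind the grasp point. The pads swing forward as they close: fully open they stand 13 mm farther back than shut.
Start: joints at [-1.276, 0.276, -0.026, 1.268, 0, 1.467], TCP at [0.242, -0.576, 0.231] pointing down, gripper open.
Joint ranges: [-3.12, 3.12], [-0.85, 1.88], [-1.08, 1.24], [-1.95, 2.15], [-1.57, 1.53], [-3.14, 3.14]. Speed limits (rad/s): [2.57, 2.57, 3.14, 3.14, 3.14, 3.14].

## Interface

Orientations are given as [roll, pitch, yaw] about the fixed x, y, z axes, in that order (R = Rz(yaw) Ry(pitch) Rx(roll)).
In Python, from rig import state, viewer, workorder gives the robot as it stands.
- The arm moves only by the shell command python3 -m handwheel 'ROWS' [FORCE]. ROWS is JSON, a list that holds one entry, the list of rows, each a list of 7 numbers: the shift along the world's x, y, z in m, then the turn, a rotation vector about the world's x, y, z in degrees, then the closure, from 0 (fully open) to 1 (shut). A call has 1 to 10 rows; each row shifts and turns the commanded pose from where the row before left it; what a row does not reach is not made up. A row lasts 1/8 s, in which the tool goes at most 62.5 mm and 10.7 degrees, less where a joint would pass 70% of its speed; a pose out of reach is approached as far as the arm can. A call is refused whole if a number of a shift passes 0.0625 or a number of a turn 10.7, either way. A call with a gripper value outside its range is refused whole. The fingers move at their own pace and stop on an object; FORCE is the grip in N (left out, the last holds). Time passes only in rows, so rows that do not move let the fingers close. It gives the time, the measured TCP pose, the force, the opening and the grip force at its end, in the units of the state.
- state(): the state, without advancing time (a new reading comes with each control period).
- viewer.get_image(name): name is "scene" or "top"; returns the picture (400x640x3 uint8, blue, green, red); there is no depth.
- viewer.get_calibration(name): a dict with "camera_matrix" (3x3 intrinsics, pixels), "distortion" ([k1, k2, p1, p2, k3] as OpenCV has them; the pictures are not rectified), "extrinsics" (4x4, takes a point from camera to world coordinates). Camera axes: x right, y up, looking along -z (the intrinsics and any distortion apply to the point x, -y, -z); pixel columns grow to the right and rows downward; lengths in m; the calibration is good to about 2 mm. A picture is of the moment at which its call begins. get_calibration takes no time and is no camera call.
- workorder.finish_job(): hands the job in; it is judged then, once.
The state is a dict: "t": time; "joint_pos": joint angles; "qvel": joint speeds; "effort": joint torques, N m; "position": TCP position; "tool_rot": TCP orientation; "force": force on the tool from outside, world axes, zero at the start; "ft_torque": the same for the moment, N m; "gripper_width": opening from 0.0 (shut) to 1.0 (fully open); "finger_force": force on a finger pad.
Only numpy, scipy, OpenCV 4.12 (cv2) and the standard library are available. Lean on these libraries where they do the work, as an engineer would, in place of code of your own. Each camera call takes 0.05 s, during which the arm holds its last target. There are 200 camera calls.

## Task

Swing the lamp arm clear of the splined hub, then build the electrode stack on it, fully home and flat: first a steel plate, then the copper plate, then the other steel plate, with both steel lugs pointing to the black terminal and the copper lug the opposite way, to the red terminal. Then swing the lamp back so that it stands centred over the finished stack, let go, and leave the other things on the bench where they are.

Things in the scene. Friction and masses are not known exactly. Their poses are not given: they have to be found in the camera images.
- hub_seat (a point): fixed splined hub: on a 150 mm steel flange a white pedestal 44 mm across, its flat shoulder 50 mm above the bench, where the first plate rests; the next lie on it. Point: centre of the shoulder, on the axis, z up; the four spline teeth lie along its x and y axes. +y points to the black terminal, -y to the red one (posts 20 mm thick, 46 mm high, 62 mm from the axis)
- hub_tip (a point): top of the dark spline, on its axis, 36 mm above the shoulder: a core 18 mm in diameter with tapered tip and four teeth 6 mm wide, reaching 13.5 mm from the axis, with rounded tops 7 mm below this point. A plate slides down with 1.7 mm play each way once its slots match the teeth, in any of four directions. Stacked plates touch: fingertips reaching below a plate may catch on the one beneath
- lamp_knob (a point): the orange upright knob, 18 mm in diameter and 46 mm high, on top of the white round lamp head (72 mm across, underside 138 mm and top 160 mm above the bench); the point is at the centre of the knob, half-way up, 183 mm above the bench, on the lamp head's vertical axis. At the start the lamp head hangs over the hub, in the way of the plates
- lamp_pivot (a point): the vertical axis of the lamp arm, on top of its post, at the knob's height (183 mm); the knob is 142 mm from it. The post is 22 mm thick and its foot is 84 mm across
- lamp_arm (a joint): angle of the lamp arm in rad: grows as the arm turns counter-clockwise seen from above, range -0.4 to 1.9; at 0 the lamp hangs about over the hub, at 1.2 it stands clear to the robot's right. It stays where it is left; about 1 N at the knob moves it
- steel_a_mid (a point): octagonal toothed plate, 58 mm across flats, 8 mm thick; one flat lug, 14 mm wide, sticks out of one flat to 50 mm from the centre; the hole has four slots along the plate's x and y axes. Bright steel grey, 0.15 kg, like the other. Lies flat on one of three round black stands 30 mm high, 42 mm across. Point: the plate's centre, half-way up; x points along the lug, z up
- steel_b_mid (a point): octagonal toothed plate, 58 mm across flats, 8 mm thick; one flat lug, 14 mm wide, sticks out of one flat to 50 mm from the centre; the hole has four slots along the plate's x and y axes. Bright steel grey, 0.15 kg, like the other. Lies flat on one of three round black stands 30 mm high, 42 mm across. Point: the plate's centre, half-way up; x points along the lug, z up
- copper_mid (a point): octagonal toothed plate, 58 mm across flats, 8 mm thick; one flat lug, 14 mm wide, sticks out of one flat to 50 mm from the centre; the hole has four slots along the plate's x and y axes. Copper-red, 0.17 kg. Lies flat on one of three round black stands 30 mm high, 42 mm across. Point: the plate's centre, half-way up; x points along the lug, z up
- steel_a_lug (a point): a point on the lug of the first-listed steel plate, 40 mm from the plate's axis, half-way up
- steel_b_lug (a point): a point on the lug of the second-listed steel plate, 40 mm from the plate's axis, half-way up
- copper_lug (a point): a point on the lug of the copper plate, 40 mm from the plate's axis, half-way up
- screwdriver: loose screwdriver with a yellow handle, to be left alone; origin on the bench under it
- wrench: loose steel spanner, to be left alone; origin on the bench under it
- flange_ring: loose flat steel ring 110 mm across, 12 mm high, to be left alone; origin at the centre of its underside
- water_bottle: loose clear bottle 64 mm across, 190 mm high, to be left alone; origin at the centre of its underside
- brass_fitting: loose brass fitting 32 mm across, 38 mm high, to be left alone; origin at the centre of its underside
- steel_cup: loose steel cup 70 mm across, 70 mm high, to be left alone; origin at the centre of its underside
Mind the look-alikes: they are no part of the job. Leave any green or yellow look-alike of the part that bears steel_b_mid alone. What is shaped like the part that bears steel_a_mid but purple is not meant.

How it is judged:
On the way, in this order (a step that is already met when the one before it is completed fails the run):
1. the lamp is swung clear: its axis more than 110 mm from the hub's axis (horizontal distance between lamp_knob and hub_seat above 0.11 m), for 0.2 s.
2. a steel plate is fully home on the shoulder, its lug to the black terminal (((horizontal distance between steel_a_mid and hub_seat below 0.004 m and z of steel_a_mid in the frame of hub_seat between 0.001 and 0.007 m and angle between steel_a_mid's own z axis and vertical below 0.07 rad and x of steel_a_lug in the frame of hub_seat between -0.011 and 0.011 m and y of steel_a_lug in the frame of hub_seat above 0.034 m) or (horizontal distance between steel_b_mid and hub_seat below 0.004 m and z of steel_b_mid in the frame of hub_seat between 0.001 and 0.007 m and angle between steel_b_mid's own z axis and vertical below 0.07 rad and x of steel_b_lug in the frame of hub_seat between -0.011 and 0.011 m and y of steel_b_lug in the frame of hub_seat above 0.034 m))), for 0.2 s.
3. the copper plate is fully home on the steel one, its lug to the red terminal (((horizontal distance between steel_a_mid and hub_seat below 0.004 m and z of steel_a_mid in the frame of hub_seat between 0.001 and 0.007 m and angle between steel_a_mid's own z axis and vertical below 0.07 rad and x of steel_a_lug in the frame of hub_seat between -0.011 and 0.011 m and y of steel_a_lug in the frame of hub_seat above 0.034 m) or (horizontal distance between steel_b_mid and hub_seat below 0.004 m and z of steel_b_mid in the frame of hub_seat between 0.001 and 0.007 m and angle between steel_b_mid's own z axis and vertical below 0.07 rad and x of steel_b_lug in the frame of hub_seat between -0.011 and 0.011 m and y of steel_b_lug in the frame of hub_seat above 0.034 m)) and horizontal distance between copper_mid and hub_seat below 0.004 m and z of copper_mid in the frame of hub_seat between 0.009 and 0.015 m and angle between copper_mid's own z axis and vertical below 0.07 rad and x of copper_lug in the frame of hub_seat between -0.011 and 0.011 m and y of copper_lug in the frame of hub_seat below -0.034 m), for 0.2 s.
4. the other steel plate is fully home on top, its lug to the black terminal (((horizontal distance between each of steel_a_mid, steel_b_mid and hub_seat below 0.004 m and z of steel_a_mid in the frame of hub_seat between 0.001 and 0.007 m and angle between each of steel_a_mid, steel_b_mid's own z axis and vertical below 0.07 rad and x of steel_a_lug in the frame of hub_seat between -0.011 and 0.011 m and y of each of steel_a_lug, steel_b_lug in the frame of hub_seat above 0.034 m and z of steel_b_mid in the frame of hub_seat between 0.017 and 0.023 m and x of steel_b_lug in the frame of hub_seat between -0.011 and 0.011 m) or (horizontal distance between each of steel_b_mid, steel_a_mid and hub_seat below 0.004 m and z of steel_b_mid in the frame of hub_seat between 0.001 and 0.007 m and angle between each of steel_b_mid, steel_a_mid's own z axis and vertical below 0.07 rad and x of steel_b_lug in the frame of hub_seat between -0.011 and 0.011 m and y of each of steel_b_lug, steel_a_lug in the frame of hub_seat above 0.034 m and z of steel_a_mid in the frame of hub_seat between 0.017 and 0.023 m and x of steel_a_lug in the frame of hub_seat between -0.011 and 0.011 m)) and horizontal distance between copper_mid and hub_seat below 0.004 m and z of copper_mid in the frame of hub_seat between 0.009 and 0.015 m and angle between copper_mid's own z axis and vertical below 0.07 rad and x of copper_lug in the frame of hub_seat between -0.011 and 0.011 m and y of copper_lug in the frame of hub_seat below -0.034 m), for 0.2 s.
5. the lamp is back over the stack: its axis less than 40 mm from the hub's axis (horizontal distance between lamp_knob and hub_seat below 0.04 m), for 0.2 s.
At the end, for the whole second after the job is handed in: On the hub from below: steel, copper, steel plate, each within 3 mm of its stacked height and 4 mm of the axis, level within 0.07 rad; steel lugs to the black terminal, copper lug to the red, lug points within 11 mm sideways; lamp axis within 40 mm of the hub axis; lamp at rest (all of step 4 and horizontal distance between lamp_knob and hub_seat below 0.04 m and velocity of joint lamp_arm between -0.05 and 0.05 rad/s); the robot touches nothing.
It fails at once if a bystander (screwdriver, spanner, ring, bottle, fitting, cup) is moved by more than 40 mm (distance of any of screwdriver, wrench, flange_ring, water_bottle, brass_fitting, steel_cup from where it was at the start of the episode above 0.04 m).
It also fails if it takes over 72 s, if anything falls off the work surface, if the arm or the gripper's body presses on something with over 40 N, if the wrist force passes 120 N, or if a joint passes its speed limit or range.

## Working session

There is one attempt and no reset: what is moved stays moved. The work goes in short steps, Python scripts to look and compute and a shell command to move; the robot and the scene stay as the last step left them, time stands still between calls to the robot, and variables do not carry over. Pictures are saved under pics/ and viewed, at most 11 in all, crops included, and the job is handed in when it is done.

```bash
mkdir -p pics; ls
python3 - <<'E'
from rig import state, viewer, workorder
import cv2
s=state();print(s)
for n in("scene","top"):
    cv2.imwrite(f"pics/{n}0.png",viewer.get_image(n)); c=viewer.get_calibration(n);print(n,c)
E
```

```text
pics
{'t': 0.0, 'joint_pos': array([-1.27640552e+00,  2.77111306e-01, -2.78849516e-02,  1.26801893e+00,
        3.83766793e-05,  1.46739347e+00]), 'qvel': array([-9.89986261e-05,  1.39035767e-04,  1.64530473e-04,  1.21689802e-03,
        1.13446153e-04,  2.29183973e-03]), 'effort': array([-9.50588719e-05, -4.45511019e+01,  2.95201832e+01,  1.64224900e-02,
       -1.12799148e-04,  1.17082288e-05]), 'position': array([ 0.2418863 , -0.57544364,  0.23017127]), 'tool_rot': array([-3.13938960e+00, -2.67199812e-04,  3.97793326e-01]), 'force': array([ 0.34366357, -0.15328204, -0.72759984]), 'ft_torque': array([ 0.01877464, -0.0042413 , -0.03238522]), 'finger_force': 0.0, 'gripper_width': 1.0011691233498363}
scene {'camera_matrix': array([[400.48862174,   0.        , 319.11067517],
       [  0.        , 400.48862174, 205.68828371],
       [  0.        ,   0.        ,   1.        ]]), 'distortion': array([-0.03341767,  0.        ,  0.        ,  0.        ,  0.        ]), 'extrinsics': array([[-0.71427048, -0.57094903,  0.40476524,  0.94143833],
       [ 0.69985919, -0.57950943,  0.41757146,  0.50026871],
       [-0.00384675,  0.58153764,  0.8135104 ,  1.06787901],
       [ 0.        ,  0.        ,  0.        ,  1.        ]])}
top {'camera_matrix': array([[456.39091931,   0.        , 327.8199355 ],
       [  0.        , 456.39091931, 197.31946429],
       [  0.        ,   0.        ,   1.        ]]), 'distortion': array([0.01007101, 0.        , 0.        , 0.        , 0.        ]), 'extrinsics': array([[ 0.00624555,  0.99574878, -0.09189868,  0.35448726],
       [-0.99992269,  0.0052306 , -0.01128091, -0.01850219],
       [-0.01075226,  0.09196203,  0.99570446,  1.42900715],
       [ 0.        ,  0.        ,  0.        ,  1.        ]])}
```

View pics/scene0.png

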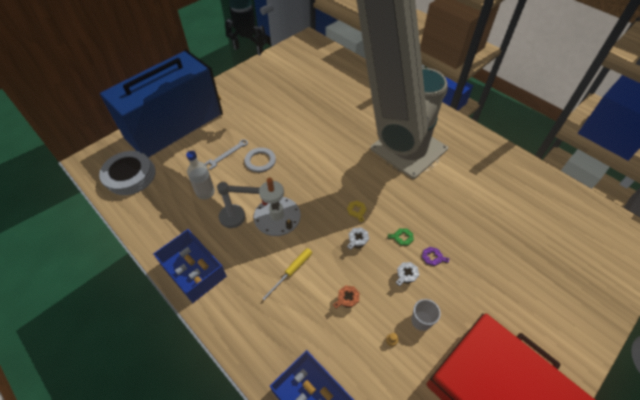

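View pics/top0.png

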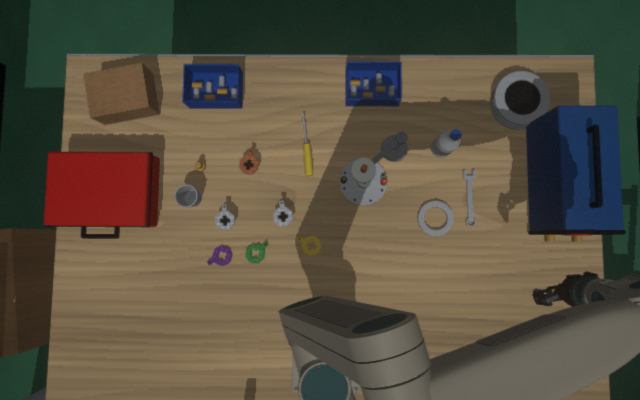

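The top view shows the steel plates at (225,217) and (283,215), copper at (249,161), hub at (364,181) and lamp head at (363,170). The lamp post is near (397,147), the black terminal at (344,179) and the red one at (384,181). The scene view shows the orange knob at (270,184).

```bash
cat > h.py <<'E'
from rig import state, viewer, workorder
import cv2, numpy as np
C={n:viewer.get_calibration(n) for n in("scene","top")}
def ray(n,uv):
    c=C[n];p=cv2.undistortPoints(np.array([[uv]],float),c["camera_matrix"],c["distortion"])[0,0]
    E=c["extrinsics"];return E[:3,3],E[:3,:3]@np.array([p[0],-p[1],-1.])
def onz(n,uv,z):
    o,d=ray(n,uv);return (o+d*(z-o[2])/d[2])
def tri(a,b):
    (o,d),(p,e)=ray("scene",a),ray("top",b)
    d,e=d/np.linalg.norm(d),e/np.linalg.norm(e)
    s=np.linalg.lstsq(np.c_[d,-e],p-o,rcond=None)[0]
    P,Q=o+s[0]*d,p+s[1]*e;return (P+Q)/2,np.linalg.norm(P-Q)
def px(n,P):
    c=C[n];E=c["extrinsics"];q=E[:3,:3].T@(np.array(P)-E[:3,3]);q=q*[1,-1,-1]
    return cv2.projectPoints(q.reshape(1,3),np.zeros(3),np.zeros(3),c["camera_matrix"],c["distortion"])[0].ravel()
def blobs(img,f,box,amin=5):
    x0,y0,x1,y1=box;h=cv2.cvtColor(img[y0:y1,x0:x1],cv2.COLOR_BGR2HSV).astype(int)
    m=f(h[...,0],h[...,1],h[...,2]).astype(np.uint8)
    k,l,st,ce=cv2.connectedComponentsWithStats(m)
    return [(st[i,4],(ce[i]+[x0,y0]).round(1),st[i,:4]+[x0,y0,0,0],l==i) for i in range(1,k) if st[i,4]>=amin]
E
cat > m.py <<'E'
from h import *
import sys
t=viewer.get_image("top");s=viewer.get_image("scene")
for nm,f in dict(orange=lambda h,s,v:(h>3)&(h<14)&(s>140)&(v>90),copper=lambda h,s,v:(h<12)&(s>110)&(v>60),bright=lambda h,s,v:(s<60)&(v>130),red=lambda h,s,v:((h<4)|(h>174))&(s>150)&(v>80)).items():
    for n,i,b in(("top",t,(205,130,420,240)),("scene",s,(200,170,430,310))):
        print(nm,n,[(int(a),*c,*map(int,st)) for a,c,st,_ in blobs(i,f,b,6)])
a=cv2.resize(t[125:245,200:420],None,fx=3.6,fy=3.6,interpolation=cv2.INTER_CUBIC)
cv2.imwrite("pics/crop_top.png",a[:,:800])
E
python3 m.py
```

```text
orange top [(163, np.float64(248.6), np.float64(163.3), 240, 152, 18, 21), (14, np.float64(384.3), np.float64(180.4), 382, 179, 5, 4)]
orange scene [(17, np.float64(269.2), np.float64(179.8), 267, 178, 5, 5), (296, np.float64(347.0), np.float64(296.9), 334, 286, 25, 22)]
copper top [(257, np.float64(248.7), np.float64(162.7), 240, 149, 19, 25), (21, np.float64(363.7), np.float64(168.2), 362, 165, 5, 7), (28, np.float64(383.5), np.float64(181.2), 381, 178, 7, 7)]
copper scene [(43, np.float64(269.9), np.float64(184.6), 268, 179, 5, 12), (323, np.float64(347.1), np.float64(296.9), 334, 286, 25, 22)]
bright top [(10, np.float64(378.6), np.float64(169.1), 377, 167, 4, 5), (43, np.float64(375.3), np.float64(183.8), 371, 180, 10, 8), (6, np.float64(375.0), np.float64(190.2), 374, 189, 3, 3), (7, np.float64(379.1), np.float64(191.9), 378, 190, 4, 4), (143, np.float64(282.8), np.float64(216.1), 274, 205, 18, 22), (27, np.float64(219.4), np.float64(215.6), 215, 212, 9, 8), (31, np.float64(228.9), np.float64(215.1), 225, 212, 9, 8), (13, np.float64(218.0), np.float64(223.5), 216, 222, 6, 4), (33, np.float64(226.9), np.float64(225.7), 221, 222, 13, 7)]
bright scene [(46, np.float64(413.7), np.float64(171.2), 406, 170, 16, 5), (88, np.float64(286.9), np.float64(201.9), 281, 197, 15, 10), (111, np.float64(260.9), np.float64(211.5), 253, 205, 16, 13), (222, np.float64(358.3), np.float64(235.9), 349, 227, 20, 19), (294, np.float64(407.3), np.float64(271.8), 397, 262, 23, 22), (54, np.float64(272.0), np.float64(288.9), 263, 278, 19, 22), (31, np.float64(419.0), np.float64(302.4), 413, 299, 17, 11)]
red top [(10, np.float64(382.8), np.float64(181.8), 381, 179, 6, 5)]
red scene []
```

View pics/crop_top.png

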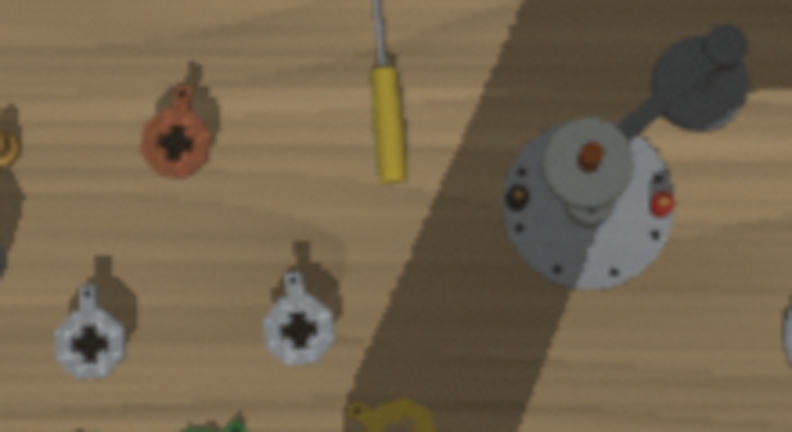

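The crop shows copper centred at (176,143) with its lug hole at (182,95). The steels are centred at (89,343) and (299,330), with lug holes at (87,293) and (293,280). The terminals are black (517,196) and red (662,203), and the lamp post top is at (727,45).

```bash
cat > m2.py <<'E'
from h import *
f=lambda u,v:((u+.5)/3.6+199.5,(v+.5)/3.6+124.5)
for n,c,l in(("cu",(176,143),(182,95)),("steelL",(89,343),(87,293)),("steelR",(299,330),(293,280))):
    a,b=onz("top",f(*c),.038),onz("top",f(*l),.038);d=b-a
    print(n,a.round(4),"lug len",np.hypot(*d[:2]).round(4),"yaw",np.degrees(np.arctan2(d[1],d[0])).round(1),px("scene",a).round(1))
B,R=onz("top",f(517,196),.046),onz("top",f(662,203),.046)
print("hub",(B+R)/2,np.linalg.norm(B-R),"dir+y",np.degrees(np.arctan2(*(B-R)[1::-1])), px("top",[*((B+R)/2)[:2],.086]),px("scene",[*((B+R)/2)[:2],.086]))
print("post",onz("top",f(727,45),.183)); k,e=tri((269.5,184.2),(363.7,168.2));print("knob",k,e)
E
python3 m2.py
```

```text
cu [0.5837 0.2426 0.038 ] lug len 0.0419 yaw -5.8 [348.1 295.7]
steelL [0.4119 0.3127 0.038 ] lug len 0.0426 yaw 3.9 [407.8 272.1]
steelR [0.424  0.1346 0.038 ] lug len 0.0429 yaw 7.7 [358.4 236.2]
hub [ 0.53560277 -0.11098967  0.046     ] 0.12289538114858965 dir+y 87.48543004086392 [364.27505752 178.30572793] [275.03211898 200.77843989]
post [ 0.63794264 -0.20764365  0.183     ]
knob [ 0.55027768 -0.10277959  0.18686195] 0.0008170690538967799
```

```bash
python3 -m handwheel '[[[0.0307,0.0472,0.003,0,0,10.7,0.3],[0.0307,0.0472,0.003,0,0,10.7,0.3],[0.0307,0.0472,0.003,0,0,10.7,0.3],[0.0307,0.0472,0.003,0,0,10.7,0.3],[0.0307,0.0472,0.003,0,0,10.7,0.3],[0.0307,0.0472,0.003,0,0,10.7,0.3],[0.0307,0.0472,0.003,0,0,10.7,0.3],[0.0307,0.0472,0.003,0,0,10.7,0.3],[0.0307,0.0472,0.003,0,0,10.7,0.3],[0.0307,0.0472,0.003,0,0,10.7,0.3]]]' 30
```

```text
t: 1.45
position: [0.5498, -0.1025, 0.2614]
tool_rot: [-3.142, 0.0, 2.272]
force: [1.2, -1.3, 0.1]
gripper_width: 0.707
finger_force: 0.0
```

```bash
python3 -m handwheel '[[[0,0,-0.04,0,0,0,0.3],[0,0,-0.04,0,0,0,0.3],[0,0,-0.006,0,0,0,0.3],[0,0,0,0,0,0,0.7],[0,0,0,0,0,0,0.9],[0,0,0,0,0,0,0.9],[0,0,0,0,0,0,0.9],[0,0,0,0,0,0,0.9]]]' 25
```

```text
t: 2.45
position: [0.5506, -0.1049, 0.1775]
tool_rot: [3.14, 0.004, 2.265]
force: [-1.6, 1.0, 6.6]
gripper_width: 0.203
finger_force: 25.6
```

```bash
python3 -m handwheel '[[[-0.0171,-0.0172,0,0,0,9.8,0.9],[-0.0142,-0.0203,0,0,0,10,0.9],[-0.0104,-0.0225,0,0,0,10,0.9],[-0.0064,-0.0238,0,0,0,10,0.9],[-0.0022,-0.0247,0,0,0,10,0.9],[0.0022,-0.0247,0,0,0,10,0.9],[0.0064,-0.0238,0,0,0,10,0.9],[0.0104,-0.0225,0,0,0,10,0.9],[0,0,0,0,0,0,0.9]]]'
```

```text
t: 3.58
position: [0.5242, -0.2839, 0.1776]
tool_rot: [-3.137, 0.013, -2.623]
force: [11.0, 7.0, 2.7]
gripper_width: 0.196
finger_force: 25.4
```

```bash
python3 -m handwheel '[[[0,0,0,0,0,0,0.3],[0,0,0,0,0,0,0.3],[0,0,0.045,0,0,0,0.2],[-0.012,0.052,0.03,0,0,-3,0.2],[-0.0126,0.0524,0,0,0,-3,0.1],[-0.0126,0.0524,0,0,0,-3,0.1],[-0.0126,0.0524,0,0,0,-3,0.1],[-0.0126,0.0524,0,0,0,-3,0.1],[-0.0126,0.0524,0,0,0,-3,0.1],[-0.0126,0.0524,-0.05,0,0,-3,0.1]]]'
python3 -c "
from h import *
print(state()['position'],state()['tool_rot'])
s=viewer.get_image('scene');t=viewer.get_image('top')
cv2.imwrite('s1.png',s);cv2.imwrite('t1.png',t)
a=cv2.resize(s[165:245,215:305],None,fx=6,fy=6,interpolation=cv2.INTER_CUBIC)
b=cv2.resize(t[140:205,335:420],None,fx=6,fy=6,interpolation=cv2.INTER_CUBIC)
v=np.zeros((1000,600,3),np.uint8);v=np.zeros((500,1080,3),np.uint8)
cv2.imwrite('pics/hs.png',a);cv2.imwrite('pics/ht.png',b)
"
```

```text
t: 4.82
position: [0.4343, 0.0764, 0.2105]
tool_rot: [-3.14, 0.009, -2.993]
force: [1.5, 0.2, -0.4]
gripper_width: 0.903
finger_force: 0.0
[0.43433612 0.07636024 0.21054001] [-3.14027772  0.00855087 -2.99331699]
```

View pics/hs.png

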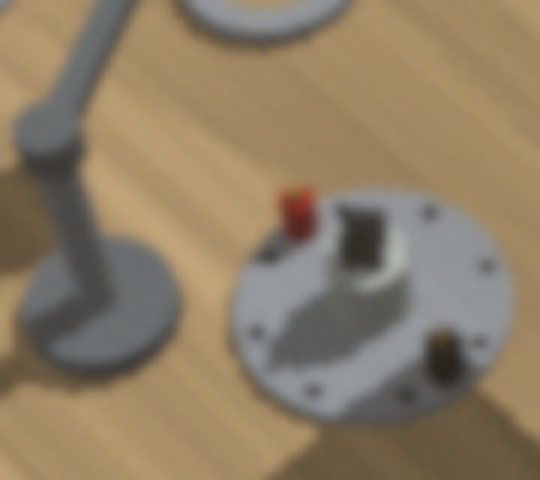

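View pics/ht.png

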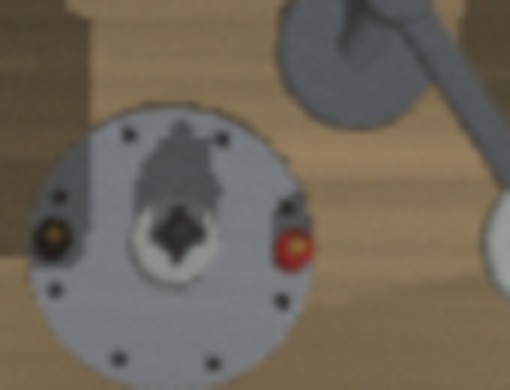

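The hub is clear: in the top crop the spline is at (178,233), black at (53,240) and red at (293,248). In the scene crop the spline top is at (362,212). Both agree with the earlier hub estimate to about 0.5 px.

```bash
cat > m3.py <<'E'
from h import *
t0,t1=cv2.imread("pics/top0.png"),cv2.imread("t1.png");s1=cv2.imread("s1.png");s0=cv2.imread("pics/scene0.png")
def dark(im,c,r,ch,thr):
    x,y=map(int,np.round(c));p=im[y-r:y+r+1,x-r:x+r+1,ch].astype(float)
    Y,X=np.mgrid[-r:r+1,-r:r+1];w=np.clip(thr-p,0,None)*(X**2+Y**2<=r*r+1)
    return (x+(w*X).sum()/w.sum(),y+(w*Y).sum()/w.sum())
for n,P,ch in(("cu",(.5837,.2426,.038),2),("sL",(.4119,.3127,.038),2),("sR",(.424,.1346,.038),2)):
    for cam,im in(("top",t0),("scene",s0)):
        c=px(cam,P)
        for _ in range(3): c=dark(im,c,6 if cam=="top" else 6,ch,110)
        print(n,cam,np.round(c,1),onz(cam,c,.038).round(4))
c=(364.6,178.8)
for _ in range(3): c=dark(t1,c,6,2,90)
print("spline top",c,onz("top",c,.079).round(4))
c2=(275.3,199.5);print("scene z.08",onz("scene",c2,.08).round(4)); print(tri(c2,c))
f=lambda u,v:((u+.5)/6+334.5,(v+.5)/6+139.5)
B,R=onz("top",f(53,240),.046),onz("top",f(293,248),.046)
print((B+R)/2,np.linalg.norm(B-R),np.degrees(np.arctan2(*(B-R)[1::-1])),"ped",onz("top",f(175,242),.05))
E
python3 m3.py
```

```text
cu top [248.2 164.3] [0.5839 0.2436 0.038 ]
cu scene [348.3 295.3] [0.5826 0.2424 0.038 ]
sL top [224.4 220.1] [0.4114 0.3125 0.038 ]
sL scene [407.7 271.2] [0.4099 0.311  0.038 ]
sR top [282.6 216.2] [0.4242 0.1351 0.038 ]
sR scene [358.4 235.7] [0.4226 0.1335 0.038 ]
spline top (np.float64(364.21770601336306), np.float64(177.78340757238308)) [ 0.5381 -0.1113  0.079 ]
scene z.08 [ 0.5294 -0.1178  0.08  ]
(array([ 0.53557828, -0.10977256,  0.09380691]), np.float64(0.0014484305876772815))
[ 0.53500451 -0.11107815  0.046     ] 0.12197759471117284 88.34828796712246 ped [ 0.53550909 -0.11186779  0.05      ]
```

```bash
python3 -m handwheel '[[[0,-0.03,-0.05,0,0,-0.8,0.32],[0,0,-0.055,0,0,0,0.32],[0,0,-0.055,0,0,0,0.32],[0,0,-0.04,0,0,0,0.32],[0,0,-0.005,0,0,0,0.32],[0,0,-0.003,0,0,0,0.32],[0,0,0,0,0,0,0.32]]]'
python3 -m handwheel '[[[0,0,-0.002,0,0,0,0.32],[0,0,0,0,0,0,0.32]]]'
python3 -m handwheel '[[[0,0,-0.002,0,0,0,0.32],[0,0,0,0,0,0,0.32]]]'
```

```text
t: 5.8
position: [0.434, 0.0446, 0.0014]
tool_rot: [-3.141, 0.003, -3.006]
force: [-0.1, 0.8, 0.4]
gripper_width: 0.677
finger_force: 0.0
t: 6.05
position: [0.4328, 0.0449, -0.0015]
tool_rot: [-3.141, 0.002, -3.005]
force: [-0.8, -0.1, 0.1]
gripper_width: 0.682
finger_force: 0.0
t: 6.3
position: [0.4319, 0.0449, -0.0043]
tool_rot: [3.142, -0.0, -3.006]
force: [0.3, -0.7, -0.7]
gripper_width: 0.681
finger_force: 0.0
```

```bash
python3 -m handwheel '[[[0,0,-0.002,0,0,0,0.32],[0,0,0,0,0,0,0.32]]]'
python3 -m handwheel '[[[0,0,-0.0015,0,0,0,0.32],[0,0,0,0,0,0,0.32]]]'
```

```text
t: 6.55
position: [0.4321, 0.0449, -0.0047]
tool_rot: [-3.142, -0.001, -3.005]
force: [-6.5, 0.4, 18.3]
gripper_width: 0.681
finger_force: 9.1
t: 6.8
position: [0.4322, 0.0449, -0.0048]
tool_rot: [-3.142, -0.001, -3.005]
force: [-10.1, 0.2, 34.6]
gripper_width: 0.678
finger_force: 17.0
```

```bash
python3 -m handwheel '[[[0,0,0.05,0,0,0,0.1],[0,0.0,0.04,0,0,0,0],[-0.0045,0.0447,0,0,0,0,0],[-0.0045,0.0447,0,0,0,0,0],[0,0,0,0,0,0,0],[0,0,0,0,0,0,0]]]'
```

```text
t: 7.55
position: [0.4228, 0.1341, 0.0821]
tool_rot: [-3.141, -0.001, -3.005]
force: [-0.2, -0.2, 0.9]
gripper_width: 0.997
finger_force: 0.0
```

```bash
python3 -m handwheel '[[[0.0006,0,-0.035,0,0,0,0],[0,0,-0.019,0,0,0,0],[0,0,0,0,0,0,0],[0,0,0,0,0,0,0.3],[0,0,0,0,0,0,0.6],[0,0,0,0,0,0,0.6],[0,0,0,0,0,0,0.6]]]' 40
```

```text
t: 8.43
position: [0.4249, 0.1342, 0.0297]
tool_rot: [-3.141, 0.002, -3.006]
force: [-1.5, -0.8, 5.8]
gripper_width: 0.665
finger_force: 42.3
```

```bash
python3 -m handwheel '[[[0,0,0.045,0,0,0,0.6],[0,0,0.045,0,0,0,0.6],[0.0138,-0.0306,0,0,0,10,0.6],[0.0138,-0.0306,0,0,0,10,0.6],[0.0138,-0.0306,0,0,0,10,0.6],[0.0138,-0.0306,0,0,0,10,0.6],[0.0138,-0.0306,0,0,0,10,0.6],[0.0138,-0.0306,0,0,0,10,0.6],[0.0138,-0.0306,0,0,0,10,0.6],[0.0138,-0.0306,0,0,0,10.3,0.6]]]'
python3 -m handwheel '[[[0,0,0,0,0,0,0.6],[0,0,0,0,0,0,0.6]]]'
python3 - <<'E'
from h import *
t=viewer.get_image("top");s=viewer.get_image("scene");print([state()['position'].round(4) for _ in range(3)])
a=cv2.resize(s[165:245,235:325],(540,480),interpolation=cv2.INTER_CUBIC);b=cv2.resize(t[140:205,335:420],(260,200))
cv2.imwrite('pics/p1.png',a)
E
```

```text
t: 9.68
position: [0.5344, -0.1116, 0.1185]
tool_rot: [-3.141, -0.0, -1.598]
force: [0.5, -0.3, -1.4]
gripper_width: 0.657
finger_force: 44.3
t: 9.93
position: [0.5335, -0.1102, 0.1181]
tool_rot: [3.141, 0.001, -1.605]
force: [-0.9, -0.1, -1.7]
gripper_width: 0.655
finger_force: 44.3
[array([ 0.5333, -0.1097,  0.1181]), array([ 0.5333, -0.1097,  0.1181]), array([ 0.5333, -0.1097,  0.1181])]
```

View pics/p1.png

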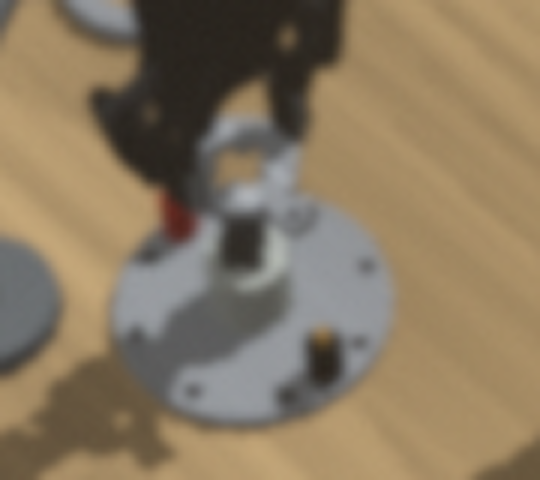

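The plate is held over the spline: hole at crop (242,165), lug pointing towards the black terminal near (300,215), spline at (243,240).

Run:
```python
from h import *
f=lambda u,v:((u+.5)/6+234.5,(v+.5)/6+164.5)
print("hole",onz("scene",f(242,166),.125).round(4),"lug",onz("scene",f(301,215),.125).round(4))
print("spline top",onz("scene",f(243,213),.084).round(4),"pedestal",onz("scene",f(248,256),.05).round(4))
```

```text
hole [ 0.5314 -0.1108  0.125 ] lug [ 0.5306 -0.0677  0.125 ]
spline top [ 0.5329 -0.1141  0.084 ] pedestal [ 0.5351 -0.1125  0.05  ]
```

```bash
python3 -m handwheel '[[[0.0017,-0.0015,-0.02,0,0,0,0.6],[0,0,-0.008,0,0,0,0.6],[0,0,-0.004,0,0,0,0.6],[0,0,-0.004,0,0,0,0.6],[0,0,0,0,0,0,0.6]]]'
python3 -m handwheel '[[[0,0,-0.003,0,0,0,0.6],[0,0,-0.003,0,0,0,0.6],[0,0,0,0,0,0,0.6]]]'
```

```text
t: 10.65
position: [0.5358, -0.112, 0.0823]
tool_rot: [3.142, 0.0, -1.604]
force: [-0.2, -0.1, -2.6]
gripper_width: 0.661
finger_force: 44.2
t: 11.02
position: [0.5355, -0.112, 0.076]
tool_rot: [3.141, 0.0, -1.604]
force: [-0.4, -0.4, -2.1]
gripper_width: 0.657
finger_force: 44.2
```

```bash
python3 -m handwheel '[[[0,0,-0.003,0,0,0,0.6],[0,0,-0.003,0,0,0,0.6],[0,0,0,0,0,0,0.6]]]'
python3 -m handwheel '[[[0,0,-0.005,0,0,0,0.6],[0,0,-0.005,0,0,0,0.6],[0,0,0,0,0,0,0.6]]]'
```

```text
t: 11.4
position: [0.5355, -0.1119, 0.0699]
tool_rot: [3.141, 0.0, -1.604]
force: [0.4, 0.2, -1.3]
gripper_width: 0.66
finger_force: 44.2
t: 11.78
position: [0.5352, -0.1118, 0.0596]
tool_rot: [3.14, 0.0, -1.604]
force: [-0.1, 0.7, -1.3]
gripper_width: 0.658
finger_force: 44.2
```

```bash
python3 -m handwheel '[[[0,0,-0.004,0,0,0,0.6],[0,0,-0.003,0,0,0,0.6],[0,0,-0.002,0,0,0,0.6],[0,0,0,0,0,0,0.6]]]'
python3 -m handwheel '[[[0,0,-0.0015,0,0,0,0.6],[0,0,0,0,0,0,0.6]]]'
```

```text
t: 12.28
position: [0.5356, -0.112, 0.0511]
tool_rot: [3.141, 0.0, -1.604]
force: [-0.1, -0.2, -1.0]
gripper_width: 0.659
finger_force: 44.3
t: 12.52
position: [0.5359, -0.1121, 0.0499]
tool_rot: [-3.141, -0.0, -1.604]
force: [1.0, 0.1, -1.4]
gripper_width: 0.659
finger_force: 44.3
```

```bash
python3 -m handwheel '[[[0,0,-0.0015,0,0,0,0.6],[0,0,0,0,0,0,0.6]]]'
```

```text
t: 12.78
position: [0.536, -0.1121, 0.0498]
tool_rot: [-3.141, -0.0, -1.604]
force: [-2.7, 0.5, 7.3]
gripper_width: 0.658
finger_force: 45.3
```

```bash
python3 -m handwheel '[[[0,0,0.001,0,0,0,0.3],[0,0,0,0,0,0,0],[0,0,0,0,0,0,0],[0,0,0.035,0,0,0,0],[0,0,0.035,0,0,0,0],[0.0053,0.0395,0,0,0,-10.4,0],[0.0053,0.0395,0,0,0,-10.4,0],[0.0053,0.0395,0,0,0,-10.4,0],[0.0053,0.0395,0,0,0,-10.4,0],[0.0053,0.0395,0,0,0,-10.4,0]]]'
python3 -m handwheel '[[[0.0053,0.0395,0,0,0,-10.4,0],[0.0053,0.0395,0,0,0,-10.4,0],[0.0053,0.0395,0,0,0,-10.4,0],[0.0053,0.0395,-0.03,0,0,-10.4,0],[0,0,0,0,0,0,0],[0,0,0,0,0,0,0]]]'
python3 - <<'E'
from h import *
t=viewer.get_image("top");s=viewer.get_image("scene")
c=np.vstack([cv2.resize(s[165:245,215:305],(540,480),interpolation=cv2.INTER_CUBIC)])
cv2.imwrite('pics/p2.png',c); p=state();print(p['position'].round(4),p['tool_rot'].round(3))
E
```

```text
t: 14.02
position: [0.5623, 0.0867, 0.1191]
tool_rot: [-3.142, -0.0, -2.518]
force: [0.3, 0.0, 0.4]
gripper_width: 0.999
finger_force: 0.0
t: 14.78
position: [0.5831, 0.2431, 0.089]
tool_rot: [-3.141, -0.001, 3.047]
force: [0.5, 0.3, -0.4]
gripper_width: 0.996
finger_force: 0.0
[0.5839 0.2426 0.09  ] [3.142e+00 1.000e-03 3.045e+00]
```

View pics/p2.png

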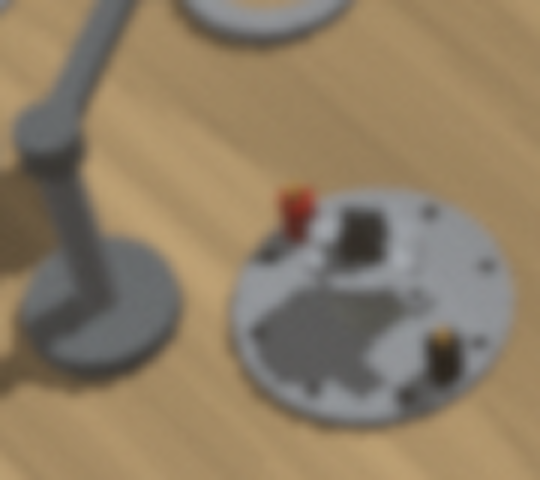

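The steel plate is seated flat on the pedestal, its lug at (415,300) towards the black terminal (443,355). Next is the copper plate.

```bash
python3 -m handwheel '[[[0,0.0004,-0.04,0,0,0,0],[0,0,-0.0205,0,0,0,0],[0,0,0,0,0,0,0],[0,0,0,0,0,0,0.3],[0,0,0,0,0,0,0.6],[0,0,0,0,0,0,0.6],[0,0,0,0,0,0,0.6]]]' 40
```

```text
t: 15.75
position: [0.5851, 0.2438, 0.0312]
tool_rot: [3.141, 0.003, 3.045]
force: [-1.4, -1.2, 6.0]
gripper_width: 0.658
finger_force: 41.7
```

```bash
python3 -m handwheel '[[[0,0,0,0,0,0,0.1],[-0.001,0,0,0,0,0,0.1],[0,0,-0.0025,0,0,0,0.1],[0,0,0,0,0,0,0.1]]]' 40;python3 -m handwheel '[[[0,0,0,0,0,0,0.4],[0,0,0,0,0,0,0.6],[0,0,0,0,0,0,0.6],[0,0,0,0,0,0,0.6]]]' 40
```

```text
t: 16.25
position: [0.582, 0.2438, 0.0258]
tool_rot: [-3.141, -0.001, 3.046]
force: [0.0, 0.2, -0.7]
gripper_width: 0.9
finger_force: 0.0
t: 16.75
position: [0.5828, 0.244, 0.0266]
tool_rot: [3.141, 0.001, 3.045]
force: [0.6, 0.7, 2.4]
gripper_width: 0.664
finger_force: 43.0
```

```bash
python3 -m handwheel '[[[0,0,0.045,0,0,0,0.6],[0,0,0.045,0,0,0,0.6],[-0.0052,-0.0395,0,0,0,-9.6,0.6],[-0.0052,-0.0395,0,0,0,-9.6,0.6],[-0.0052,-0.0395,0,0,0,-9.6,0.6],[-0.0052,-0.0395,0,0,0,-9.6,0.6],[-0.0052,-0.0395,0,0,0,-9.6,0.6],[-0.0052,-0.0395,0,0,0,-9.6,0.6],[-0.0052,-0.0395,0,0,0,-9.6,0.6]]]'
python3 -m handwheel '[[[-0.0052,-0.0395,0,0,0,-9.6,0.6],[-0.0052,-0.0398,0,0,0,-9.6,0.6],[0,0,0,0,0,0,0.6],[0,0,0,0,0,0,0.6]]]'
python3 - <<'E'
from h import *
s=viewer.get_image("scene");print([state()[k].round(4) for k in('position','tool_rot')])
cv2.imwrite('pics/p3.png',cv2.resize(s[165:245,235:325],(540,480),interpolation=cv2.INTER_CUBIC))
E
```

```text
t: 17.88
position: [0.545, -0.0338, 0.1156]
tool_rot: [-3.14, -0.001, 1.867]
force: [0.7, -0.3, -1.8]
gripper_width: 0.662
finger_force: 43.9
t: 18.38
position: [0.5351, -0.1115, 0.1157]
tool_rot: [-3.14, -0.001, 1.538]
force: [-0.0, 0.8, -1.8]
gripper_width: 0.663
finger_force: 43.9
[array([ 0.5352, -0.1112,  0.1158]), array([-3.1405e+00, -7.0000e-04,  1.5388e+00])]
```

View pics/p3.png

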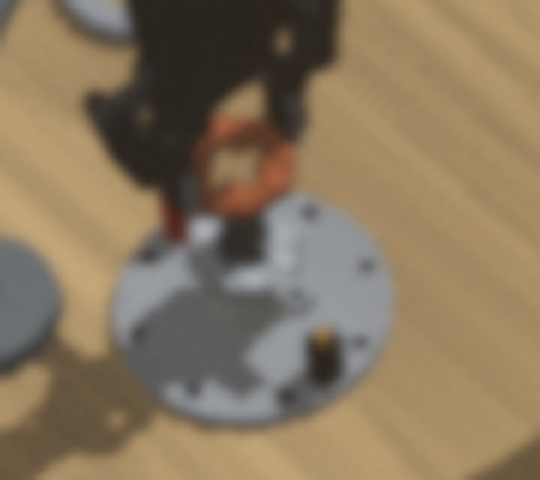

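The copper plate is over the spline at (240,165) with its lug hidden on the red side, which is correct. Lowering it now.

```bash
python3 -m handwheel '[[[0.0005,-0.0006,-0.02,0,0,0,0.6],[0,0,-0.012,0,0,0,0.6],[0,0,-0.004,0,0,0,0.6],[0,0,-0.004,0,0,0,0.6],[0,0,-0.003,0,0,0,0.6],[0,0,0,0,0,0,0.6]]]'
python3 -m handwheel '[[[0,0,-0.003,0,0,0,0.6],[0,0,-0.003,0,0,0,0.6],[0,0,0,0,0,0,0.6]]]'
```

```text
t: 19.18
position: [0.5363, -0.1126, 0.0734]
tool_rot: [3.142, 0.0, 1.537]
force: [-0.4, -0.6, -1.1]
gripper_width: 0.661
finger_force: 43.9
t: 19.55
position: [0.5359, -0.1125, 0.067]
tool_rot: [-3.141, -0.0, 1.537]
force: [0.1, -0.3, -2.2]
gripper_width: 0.663
finger_force: 44.0
```

```bash
python3 -m handwheel '[[[0,0,-0.004,0,0,0,0.6],[0,0,-0.004,0,0,0,0.6],[0,0,-0.002,0,0,0,0.6],[0,0,0,0,0,0,0.6]]]'
python3 -m handwheel '[[[0,0,-0.0015,0,0,0,0.6],[0,0,0,0,0,0,0.6]]]'
python3 -m handwheel '[[[0,0,-0.0015,0,0,0,0.6],[0,0,0,0,0,0,0.6]]]'
```

```text
t: 20.05
position: [0.5359, -0.1125, 0.057]
tool_rot: [-3.141, -0.0, 1.537]
force: [-0.0, -0.1, -2.0]
gripper_width: 0.663
finger_force: 44.0
t: 20.3
position: [0.5362, -0.1125, 0.0558]
tool_rot: [-3.142, -0.0, 1.538]
force: [-0.4, -0.2, -2.3]
gripper_width: 0.662
finger_force: 44.0
t: 20.55
position: [0.5364, -0.1126, 0.0546]
tool_rot: [3.141, 0.0, 1.538]
force: [-0.9, 1.2, -0.5]
gripper_width: 0.661
finger_force: 44.1
```

```bash
python3 -m handwheel '[[[0,0,-0.001,0,0,0,0.6],[0,0,0,0,0,0,0.6]]]'
```

```text
t: 20.8
position: [0.5365, -0.1126, 0.0545]
tool_rot: [3.141, 0.0, 1.538]
force: [-2.7, 1.2, 7.3]
gripper_width: 0.665
finger_force: 44.8
```

```bash
python3 -m handwheel '[[[0,0,0.001,0,0,0,0.3],[0,0,0,0,0,0,0],[0,0,0,0,0,0,0],[0,0,0.04,0,0,0,0],[0,0,0.04,0,0,0,0],[-0.01255,0.0424,0,0,0,9.6,0],[-0.01255,0.0424,0,0,0,9.6,0],[-0.01255,0.0424,0,0,0,9.6,0],[-0.01255,0.0424,0,0,0,9.6,0],[-0.01255,0.0424,0,0,0,9.6,0]]]'
python3 -m handwheel '[[[-0.01255,0.0424,0,0,0,9.6,0],[-0.01255,0.0424,0,0,0,9.6,0],[-0.01255,0.0424,0,0,0,9.6,0],[-0.01255,0.0424,0,0,0,9.6,0],[-0.01255,0.0424,0,0,0,9.6,0],[0,0,-0.04,0,0,0,0],[0,0,0,0,0,0,0],[0,0,0,0,0,0,0]]]'
python3 - <<'E'
from h import *
s=viewer.get_image("scene");p=state();print(p['position'].round(4),p['tool_rot'].round(3))
cv2.imwrite('pics/p4.png',cv2.resize(s[165:245,215:305],(540,480),interpolation=cv2.INTER_CUBIC))
E
```

```text
t: 22.05
position: [0.473, 0.1007, 0.1343]
tool_rot: [3.141, 0.0, 2.381]
force: [-0.3, 0.5, 0.5]
gripper_width: 1.001
finger_force: 0.0
t: 23.05
position: [0.4109, 0.3112, 0.0948]
tool_rot: [-3.141, -0.0, -3.071]
force: [-0.1, 0.5, 0.8]
gripper_width: 0.998
finger_force: 0.0
[0.4116 0.3114 0.0954] [ 3.141e+00  1.000e-03 -3.071e+00]
```

View pics/p4.png

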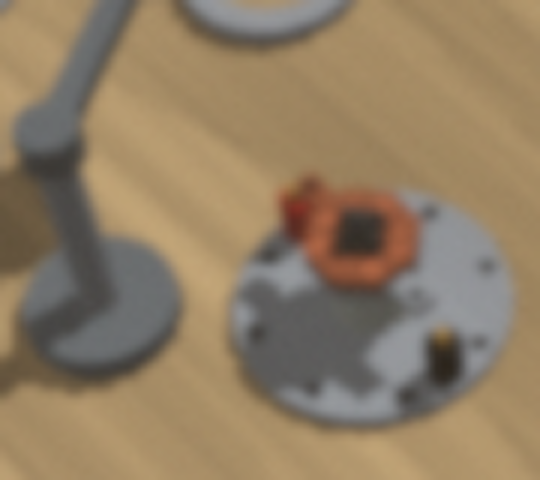

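The copper is seated with its lug to the red terminal (310,195). Now for the last steel plate.

```bash
python3 -m handwheel '[[[0,0.0004,-0.04,0,0,0,0],[0,0,-0.0285,0,0,0,0],[0,0,0,0,0,0,0],[0,0,0,0,0,0,0.3],[0,0,0,0,0,0,0.6],[0,0,0,0,0,0,0.6],[0,0,0,0,0,0,0.6]]]' 40
```

```text
t: 23.98
position: [0.4126, 0.3126, 0.0282]
tool_rot: [3.14, 0.004, -3.07]
force: [-0.4, -1.6, 5.9]
gripper_width: 0.663
finger_force: 42.6
```

```bash
python3 -m handwheel '[[[0,0,0.048,0,0,0,0.6],[0,0,0.048,0,0,0,0.6],[0.0137,-0.0471,0,0,0,9.3,0.6],[0.0137,-0.0471,0,0,0,9.3,0.6],[0.0137,-0.0471,0,0,0,9.3,0.6],[0.0137,-0.0471,0,0,0,9.3,0.6],[0.0137,-0.0471,0,0,0,9.3,0.6],[0.0137,-0.0471,0,0,0,9.3,0.6],[0.0137,-0.0471,0,0,0,9.3,0.6]]]'
python3 -m handwheel '[[[0.0137,-0.0471,0,0,0,9.3,0.6],[0.0137,-0.0471,0,0,0,9.5,0.6],[0,0,0,0,0,0,0.6],[0,0,0,0,0,0,0.6],[0,0,0,0,0,0,0.6]]]'
python3 - <<'E'
from h import *
s=viewer.get_image("scene");print([state()[k].round(4) for k in('position','tool_rot')])
cv2.imwrite('pics/p5.png',cv2.resize(s[165:245,235:325],(540,480),interpolation=cv2.INTER_CUBIC))
E
```

```text
t: 25.1
position: [0.5073, -0.0195, 0.1228]
tool_rot: [-3.14, 0.001, -1.929]
force: [0.9, -0.1, -0.9]
gripper_width: 0.663
finger_force: 44.6
t: 25.72
position: [0.5334, -0.1109, 0.1218]
tool_rot: [3.141, 0.0, -1.605]
force: [-1.5, 0.1, -1.2]
gripper_width: 0.661
finger_force: 44.6
[array([ 0.5335, -0.1108,  0.1218]), array([ 3.1411e+00,  3.0000e-04, -1.6046e+00])]
```

View pics/p5.png

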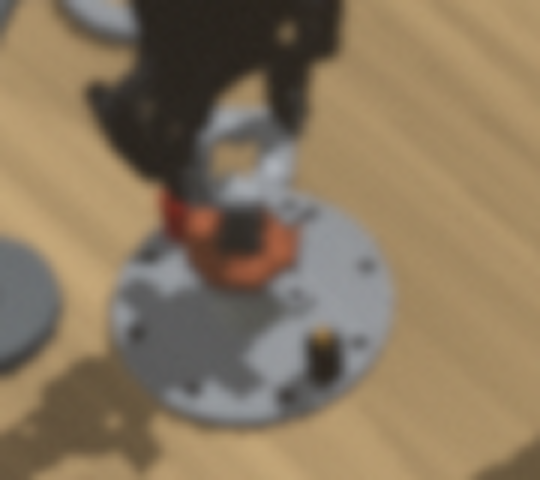

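The steel is held above the stack at (238,155) with its lug on the black side (295,208). Correcting x slightly and lowering.

```bash
python3 -m handwheel '[[[0.002,-0.0008,-0.022,0,0,0,0.6],[0,0,-0.012,0,0,0,0.6],[0,0,-0.004,0,0,0,0.6],[0,0,-0.004,0,0,0,0.6],[0,0,-0.003,0,0,0,0.6],[0,0,0,0,0,0,0.6]]]'
python3 -m handwheel '[[[0,0,-0.003,0,0,0,0.6],[0,0,-0.002,0,0,0,0.6],[0,0,0,0,0,0,0.6]]]'
```

```text
t: 26.52
position: [0.5363, -0.113, 0.0771]
tool_rot: [-3.141, -0.0, -1.606]
force: [-0.8, 1.4, -1.0]
gripper_width: 0.662
finger_force: 44.7
t: 26.9
position: [0.5362, -0.1123, 0.0717]
tool_rot: [-3.141, 0.001, -1.606]
force: [1.6, 3.5, -1.0]
gripper_width: 0.657
finger_force: 44.7
```

```bash
python3 -m handwheel '[[[0,0.0008,-0.003,0,0,0,0.6],[0,0,-0.002,0,0,0,0.6],[0,0,0,0,0,0,0.6]]]'
python3 -m handwheel '[[[0,0,-0.0015,0,0,0,0.6],[0,0,0,0,0,0,0.6]]]'
python3 -m handwheel '[[[0,0,-0.0015,0,0,0,0.6],[0,0,0,0,0,0,0.6]]]'
```

```text
t: 27.28
position: [0.5357, -0.1121, 0.0664]
tool_rot: [3.141, -0.0, -1.606]
force: [1.0, 0.9, -2.4]
gripper_width: 0.662
finger_force: 44.6
t: 27.52
position: [0.5358, -0.1121, 0.0651]
tool_rot: [3.141, -0.0, -1.606]
force: [0.5, 0.8, -2.2]
gripper_width: 0.659
finger_force: 44.6
t: 27.78
position: [0.536, -0.1121, 0.0642]
tool_rot: [3.142, -0.0, -1.606]
force: [-1.5, 1.3, 3.2]
gripper_width: 0.658
finger_force: 45.1
```

```bash
python3 -m handwheel '[[[0,0,-0.001,0,0,0,0.6],[0,0,0.001,0,0,0,0.3],[0,0,0,0,0,0,0],[0,0,0,0,0,0,0],[0,0,0.05,0,0,0,0],[0,0,0.05,0,0,0,0.1],[0,0,0.05,0,0,0,0.2],[0,0,0.05,0,0,0,0.3]]]'
python3 -m handwheel '[[[-0.002,-0.0287,0,0,0,-9.6,0.3],[-0.002,-0.0287,0,0,0,-9.6,0.3],[-0.002,-0.0287,0,0,0,-9.6,0.3],[-0.002,-0.0287,0,0,0,-9.6,0.3],[-0.002,-0.0287,0,0,0,-9.6,0.3],[-0.002,-0.0287,0,0,0,-9.6,0.3],[0,0,0,0,0,0,0.3]]]'
python3 - <<'E'
from h import *
s=viewer.get_image("scene");p=state();print(p['position'].round(4),p['tool_rot'].round(3))
cv2.imwrite('pics/p6.png',cv2.resize(s[150:250,215:315],(560,560),interpolation=cv2.INTER_CUBIC))
E
```

```text
t: 28.78
position: [0.5358, -0.1121, 0.2652]
tool_rot: [-3.142, -0.0, -1.606]
force: [0.0, -0.3, -1.9]
gripper_width: 0.701
finger_force: 0.0
t: 29.65
position: [0.5238, -0.2859, 0.2633]
tool_rot: [3.142, -0.0, -2.613]
force: [0.3, 0.3, 0.4]
gripper_width: 0.701
finger_force: 0.0
[ 0.5237 -0.2847  0.2633] [ 3.141 -0.    -2.611]
```

View pics/p6.png

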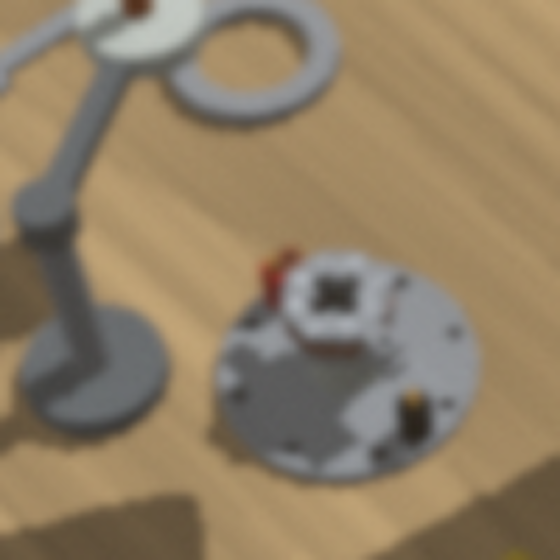

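The stack is complete: steel on top at (335,290), flat, lug to the black side, with the copper lug at the red terminal. Gripping the knob and swinging the lamp back.

```bash
python3 -m handwheel '[[[0,0,-0.04,0,0,0,0.3],[0,0,-0.04,0,0,0,0.3],[0,0,-0.006,0,0,0,0.3],[0,0,0,0,0,0,0.7],[0,0,0,0,0,0,0.9],[0,0,0,0,0,0,0.9],[0,0,0,0,0,0,0.9],[0,0,0,0,0,0,0.9]]]' 25
python3 -m handwheel '[[[-0.0101,0.0202,0,0,0,-9.1,0.9],[-0.0068,0.0216,0,0,0,-9.1,0.9],[-0.0033,0.0224,0,0,0,-9.1,0.9],[0.0003,0.0225,0,0,0,-9.1,0.9],[0.0039,0.0222,0,0,0,-9.1,0.9],[0.0073,0.0214,0,0,0,-9.1,0.9],[0.0107,0.02,0,0,0,-9.1,0.9],[0.0136,0.0179,0,0,0,-9.1,0.9],[0,0,0,0,0,0,0.9],[0,0,0,0,0,0,0.9]]]'
```

```text
t: 30.7
position: [0.5253, -0.2849, 0.1801]
tool_rot: [-3.138, 0.002, -2.611]
force: [-0.2, 0.4, 5.8]
gripper_width: 0.198
finger_force: 25.3
t: 31.95
position: [0.5397, -0.1156, 0.18]
tool_rot: [3.141, 0.001, 2.401]
force: [-4.3, 2.2, 10.0]
gripper_width: 0.198
finger_force: 25.8
```

Lamp axis is within about 5 mm of the hub. Releasing, lifting and checking.

```bash
python3 -m handwheel '[[[0,0,0,0,0,0,0.5],[0,0,0,0,0,0,0.3],[0,0,0,0,0,0,0.3],[0,0,0.05,0,0,0,0.3],[0,0,0.05,0,0,0,0.3],[-0.05,0,0.02,0,0,0,0.3],[-0.06,0,0,0,0,0,0.3],[-0.03,0,0,0,0,0,0.3],[0,0,0,0,0,0,0.3],[0,0,0,0,0,0,0.3]]]'
python3 - <<'E'
from h import *
s=viewer.get_image("scene");f=lambda h,s,v:(h<14)&(s>110)&(v>60)
for a,c,st,_ in blobs(s,f,(240,150,300,225),6):print(a,c,onz("scene",c,.183).round(4))
cv2.imwrite('f.png',s)
E
```

```text
t: 33.2
position: [0.4003, -0.1163, 0.2979]
tool_rot: [3.141, 0.001, 2.401]
force: [-0.1, 0.7, -0.1]
gripper_width: 0.698
finger_force: 0.0
46 [270.3 179. ] [ 0.5349 -0.1187  0.183 ]
19 [262.6 199.3] [ 0.5968 -0.0785  0.183 ]
```

The knob measures at (0.535, -0.119), 7 mm from the hub axis, and the arm is clear.

```bash
python3 -c "
from rig import workorder
print(workorder.finish_job())"
```

```text
the job is handed in; nothing more can be done
None
```

The steel–copper–steel stack is seated on the hub with its lugs to the right terminals, the lamp is back about 7 mm off the hub axis, the bystanders were left alone, and I handed the job in at about 33 s; the hand-in gave no verdict.

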